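# Hang the mallet in its swing-arm holder at the glue bench

### The arm

A 7-joint arm with a two-finger parallel gripper is mounted at the origin on the work surface. World frame = base frame: x ahead of the robot, y to its left, z up, the work surface at z = 0. Lengths are in m, angles in rad, forces in N, time in s.
With the tool pointing down it reaches from about 0.425 to 0.825 m from the base axis. Payload 3.6 kg.
Tool frame: the origin (TCP) lies midway between the tips of the shut fingers; the grasp point (between the pads) lies 19 mm behind it; z points along the fingers, y is the line along which they close (so a half turn about z gives the same grasp; the last joint's range is limited). The gripper opens to 85 mm and grips with 20 to 120 N. Pads are 22 mm wide; open, the fingers measure 114 mm over their backs; the gripper's body (76 mm by 85 mm) begins 54 mm behind the grasp point. The pads swing forward as they close: fully open they stand 13 mm farther back than shut.
Start: joints at [-1.135, 0.615, -0.013, 1.423, 0.008, 1.103, -0.04], TCP at [0.29, 0.582, 0.231] pointing down, gripper open.
Joint ranges: [-3.12, 3.12], [-0.3, 2.06], [-1.34, 1.32], [0.26, 2.42], [-1.36, 4.5], [0.01, 1.98], [-2.84, 2.84]. Speed limits (rad/s): [2.79, 2.79, 3.14, 3.14, 3.14, 3.14, 3.14].

### API

Orientations are given as [roll, pitch, yaw] about the fixed x, y, z axes, in that order (R = Rz(yaw) Ry(pitch) Rx(roll)).
In Python, from plant import ctrl gives the robot as it stands. The module is installed in compiled form; this text tells all that it offers. Calls block until the motion is done:
- ctrl.reach(position, orientation): joint-space move of the TCP to a pose.
- ctrl.move_straight(position, orientation=None, speed=0.15, threshold=None): straight line of the TCP; orientation=None keeps the orientation; speed is the mean speed in m/s. With threshold (N) it stops when the force on the tool has changed by that much, and returns True; else False.
- ctrl.move_joints(angles): joint-space move.
- ctrl.move_gripper(opening, squeeze=None): finger opening in m; squeeze is the grip in N (None keeps the last); returns when the fingers have stopped.
- ctrl.wait(seconds).
- ctrl.inverse_kinematics(position, orientation): joint angles nearest the present ones, or None.
- ctrl.snapshot(name): name is "scene" or "top" or "wrist"; returns (picture, depth): 384x512x3 uint8, blue, green, red; 384x512 float32, m along the optical axis (not along the pixel's ray), 0 where there is no reading.
- ctrl.camera_info(name): a dict with "fx", "fy", "cx", "cy" (pixels), "distortion" ([k1, k2, p1, p2, k3] as OpenCV has them; the pictures are not rectified), "origin" and "attitude" of the camera in the world. Camera axes: x right, y up, looking along -z (the intrinsics and any distortion apply to the point x, -y, -z); pixel columns grow to the right and rows downward; lengths in m; the calibration is good to about 2 mm. A picture is of the moment at which its call begins: read the wrist's pose just before it. camera_info takes no time and is no camera call; for the wrist camera it gives the pose at the moment of the call.
A pose or a line that the arm cannot do raises ctrl.PlanningError and nothing moves.
- ctrl.sign_off(): hands the job in; it is judged then, once.
Trained networks look in the newest picture that a camera, given by its name, has taken for a name from the list of things; names that differ only in an ending like _2 or _b are one class to them, and where a whole thing is asked for, a point or a joint stands for the part that bears it (a point fixed in the world has none). Each returns a list of dicts, best first, with "p" (0 to 1); they miss things now and then, are a little off and sometimes report something else, mostly with a low value. They report only what shows in the picture. A call takes as long as a camera call. They do not tell look-alikes from the thing itself.
- ctrl.trace(query, camera): "mask" (384x512 bool, what is visible of it) and "xy" ([column, row] in pixels, amid what is visible of it).
Readings, each from a call of its own:
- ctrl.current_clock(): time.
- ctrl.current_joints(): joint angles.
- ctrl.current_dq(): joint speeds.
- ctrl.current_joint_torque(): joint torques, N m.
- ctrl.current_tcp_pos(): TCP position.
- ctrl.current_tcp_rot(): TCP orientation.
- ctrl.current_force(): force on the tool from outside, world axes, zero at the start.
- ctrl.current_wrist_torque(): the same for the moment, N m.
- ctrl.current_grip_width(): finger opening in m.
- ctrl.current_grip_force(): force on a finger pad.
Only numpy, scipy, OpenCV 4.12 (cv2) and the standard library are available. Lean on these libraries where they do the work, as an engineer would, in place of code of your own. Each camera call takes 0.05 s, during which the arm holds its last target. There are 200 camera calls.

### The job

Swing the mallet holder's arm out from over the carton of finished posts until it is right out against its stop. Then take the mallet that has been stuck in one of the open cardboard tubes and hang it in the holder's ring, handle down through the ring with the head resting fully home on top, and let go. Leave the tubes and the other things on the bench standing where they are.

Things in the scene. Friction and masses are not known exactly. Their poses are not given: they have to be found in the camera images.
- holder_stand: steel mallet holder bolted to the bench (fixed): pole 30 mm in diameter with a black cap, top 190 mm above the bench, carrying a swivelling arm. Origin at the foot of the pole on its axis, z up. The arm is a flat bar on edge, 8 mm thick, 20 mm high (140 to 160 mm above the bench), free from 23 to 122 mm out from the pole's axis, with a ring at its end. Place and yaw vary
- holder_arm (a joint): swivel of the holder's arm about the pole, rad. At 0 the arm points along holder_stand's +y (over the carton); it grows anticlockwise seen from above up to a stop at 1.5, the arm then nearly along holder_stand's -x, towards the robot. Starts between 0 and 0.35. Stiff: 2 to 4 N on the bar moves it and it stays where left. Fingers have room on both sides of the bar
- ring_top (a point): centre of the top of the ring at the end of the arm, 150 mm from the pole's axis and 160 mm above the bench: steel ring, inside diameter 40 mm, outside 58 mm, 20 mm high, open below. The point turns with the arm: its y axis points outward along the arm, z up
- mallet: mallet, 185 mm long, about 0.3 kg: black rubber cylinder head, 45 mm in diameter, 90 mm long, lying level; wooden handle 26 mm in diameter (foot tapered to 18) reaching 140 mm below the head. Origin on the handle's axis at the head's underside, 22.5 mm below the head's axis; x along the head, z up. Starts handle down in tube_a, head across the rim, any yaw. Either way round in the ring is right
- tube_a: open cardboard core tube standing on end on the bench, 76 mm outside diameter, 66 mm inside, 145 mm tall, about 0.25 kg, loose. Origin at the centre of its foot, z up. This is the one with the mallet in it
- tube_b: the same kind of tube, empty. Origin at the centre of its foot
- tube_c: the same kind of tube, empty. Origin at the centre of its foot
- carton: open cardboard carton, 205 x 205 mm and 105 mm high, filled with four short finished posts (tops 114 mm above the bench) that stand under the parked arm, so nothing can hang in the ring there. Fixed. Origin at the centre of its underside; it stands 200 mm along +y of holder_stand
- post_a: finished post standing on the bench, 102 mm in diameter, 170 mm tall, green felt bands at both ends; a bystander. Origin at the centre of its foot
- post_b: finished post like post_a; a bystander. Origin at the centre of its foot
- bottle: clear drink bottle with a red cap, 64 mm in diameter, 200 mm tall; a bystander. Origin at the centre of its foot
- glue_gun: black hot-glue gun lying on its side, about 240 mm long with its stick, 36 mm high; a bystander. Origin on the bench under its barrel
- tape_roll: roll of tape lying flat, 100 mm in diameter, 45 mm high; a bystander. Origin at the centre of its underside
- disc_stack: stack of four cardboard end discs, 90 mm in diameter, 34 mm high; a bystander. Origin at the centre of its underside
There are look-alikes about, which are no part of the job. Leave any pink look-alike of the mallet alone.

How it is judged:
On the way, in this order (a step that is already met when the one before it is completed fails the run):
1. the holder's arm is swung right out against its stop (value of joint holder_arm above 1.35 rad), for 0.2 s.
2. the mallet's handle is down through the ring and its head rests on it (horizontal distance between mallet and ring_top below 0.014 m and z of mallet in the frame of ring_top below 0.006 m and angle between mallet's own z axis and vertical below 0.15 rad), for 0.2 s.
At the end, for the whole second after the job is handed in: Arm within 0.2 rad of its stop (joint above 1.3). Mallet hanging still in the ring: handle within 14 mm of the ring's centre and 0.15 rad of upright, underside of the head within 6 mm of the ring's top. The tube it came from upright, within 50 mm of where it was (all of step 2 and value of joint holder_arm above 1.3 rad and z of mallet in the frame of ring_top above -0.006 m and linear speed of mallet below 0.03 m/s and angle between tube_a's own z axis and vertical below 0.1 rad and distance of tube_a from where it was at the start of the episode below 0.05 m); the robot touches nothing.
It fails at once if one of the other tubes is moved by more than 50 mm or tipped over (distance of any of tube_b, tube_c from where it was at the start of the episode above 0.05 m or angle between any of tube_a, tube_b, tube_c's own z axis and vertical above 0.6 rad).
It fails at once if another thing on the bench is moved by more than 50 mm (distance of any of post_a, post_b, bottle, glue_gun, tape_roll, disc_stack from where it was at the start of the episode above 0.05 m).
It also fails if it takes over 69 s, if anything falls off the work surface, if the arm or the gripper's body presses on something with over 40 N, if the wrist force passes 120 N, or if a joint passes its speed limit or range.

## Working session

There is one attempt and no reset: what is moved stays moved. The work goes in short steps, each a Python script; the robot and the scene stay as the last script left them, time stands still between calls to the robot, and variables do not carry over. Pictures are saved under pics/ and viewed, at most 10 in all, crops included, and the job is handed in when it is done.

```bash
mkdir -p pics
cat > h.py <<'E'
import numpy as np, cv2
from scipy.spatial.transform import Rotation as R
from plant import ctrl
def info(n):
    i=ctrl.camera_info(n); K=np.array([[i["fx"],0,i["cx"]],[0,i["fy"],i["cy"]],[0,0,1.]])
    a=np.array(i["attitude"],float)
    M=a if a.shape==(3,3) else (R.from_euler('xyz',a).as_matrix() if a.size==3 else None)
    return K,np.array(i["distortion"],float),np.array(i["origin"],float),M
def cloud(n,depth,inf=None):
    K,d,o,M=inf or info(n)
    v,u=np.mgrid[0:384,0:512]
    p=cv2.undistortPointsIter(np.stack([u.ravel(),v.ravel()],1).astype(np.float64)[:,None],K,d,None,None,(3,40,1e-8))[:,0]
    z=depth.ravel().astype(float)
    P=np.stack([p[:,0]*z,-p[:,1]*z,-z],1)@M.T+o
    P[z<=0]=np.nan
    return P.reshape(384,512,3)
E
python3 - <<'E'
from h import *
print(ctrl.camera_info("top")); print(ctrl.camera_info("scene"))
out=[]
for n in("top","scene"):
    im,d=ctrl.snapshot(n); P=cloud(n,d); np.save(n+".npy",P); cv2.imwrite(n+".png",im)
    out.append(im)
    for q in("mallet","holder_arm","holder_stand","tube_a","carton","post_a","bottle","glue_gun","tape_roll","disc_stack"):
        for r in ctrl.trace(q,n):
            if r["p"]<.2: continue
            m=r["mask"]; X=P[m]; X=X[~np.isnan(X[:,0])]
            if len(X)==0: continue
            c=np.median(im[m],0)
            print(n,q,round(r["p"],2),np.round(r["xy"]),"med",np.round(np.median(X,0),3),"lo",np.round(np.percentile(X,3,0),3),"hi",np.round(np.percentile(X,97,0),3),c,m.sum())
cv2.imwrite("pics/top.png",out[0]);cv2.imwrite("pics/scene.png",out[1])
E
```

```text
{'fx': 470.81495822128056, 'fy': 470.81495822128056, 'cx': 246.25601607216936, 'cy': 185.8910271806117, 'distortion': array([0.01142674, 0.        , 0.        , 0.        , 0.        ]), 'origin': array([ 3.50238532e-01, -8.82167668e-04,  1.59523202e+00]), 'attitude': array([ 0.10139977,  0.00913741, -1.56419302])}
{'fx': 488.188474414887, 'fy': 488.188474414887, 'cx': 259.1212741265866, 'cy': 191.41377824586218, 'distortion': array([-0.03596743,  0.        ,  0.        ,  0.        ,  0.        ]), 'origin': array([ 1.11613988, -0.03275026,  1.5093519 ]), 'attitude': array([0.39947417, 0.00980806, 1.51255034])}
top mallet 0.94 [292. 208.] med [ 0.431 -0.127  0.186] lo [ 0.391 -0.155  0.002] hi [ 0.476 -0.098  0.193] [24. 26. 25.] 477
top mallet 0.55 [237. 236.] med [0.343 0.045 0.182] lo [0.302 0.025 0.168] hi [0.382 0.064 0.189] [100.  84. 146.] 429
top holder_arm 0.71 [202. 154.] med [0.595 0.15  0.157] lo [ 0.548  0.027 -0.   ] hi [0.639 0.203 0.166] [ 99. 112. 116.] 485
top holder_stand 0.77 [231. 151.] med [0.622 0.057 0.136] lo [0.556 0.01  0.002] hi [0.687 0.197 0.192] [96. 9
[... 3472 characters left out ...]
o [0.499 0.136 0.006] hi [0.711 0.346 0.118] [ 70. 100. 116.] 4824
scene glue_gun 0.7 [370. 141.] med [0.314 0.383 0.028] lo [ 0.241  0.305 -0.003] hi [0.393 0.454 0.037] [36. 36. 36.] 825
scene glue_gun 0.3 [283. 228.] med [0.642 0.057 0.091] lo [0.552 0.01  0.001] hi [0.695 0.2   0.19 ] [ 97.  99. 101.] 1352
scene tape_roll 0.63 [307. 160.] med [0.372 0.181 0.034] lo [ 0.325  0.136 -0.003] hi [0.419 0.23  0.049] [75. 90. 93.] 641
scene disc_stack 0.64 [188. 141.] med [ 0.288 -0.256  0.032] lo [ 0.243 -0.296  0.015] hi [ 0.326 -0.217  0.039] [ 92. 118. 139.] 549
scene disc_stack 0.44 [145. 181.] med [ 0.463 -0.383  0.093] lo [ 0.418 -0.417  0.012] hi [ 0.49  -0.347  0.146] [52. 69. 82.] 853
```

View pics/top.png

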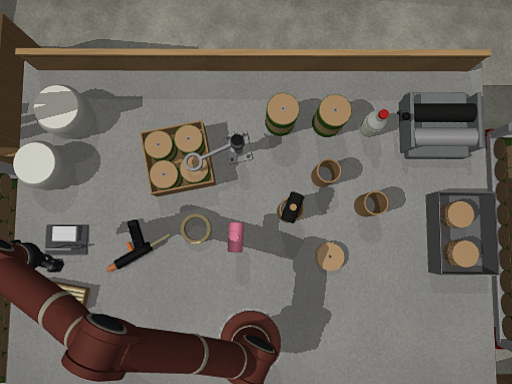

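View pics/scene.png

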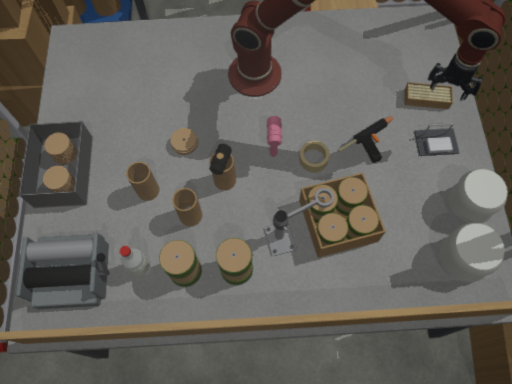

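The mallet (black) is at about (291,208) in the top view, in the nearest tube. The pink look-alike is at (236,237), the pole cap at (237,143) and the ring at (194,161) over the carton.

```bash
cat > m.py <<'E'
from h import *
def box(P,x0,x1,y0,y1,z0,z1):
    with np.errstate(invalid='ignore'):
        m=(P[...,0]>x0)&(P[...,0]<x1)&(P[...,1]>y0)&(P[...,1]<y1)&(P[...,2]>z0)&(P[...,2]<z1)
    return P[m]
E
python3 - <<'E'
from m import *
for n in("top","scene"):
    P=np.load(n+".npy")
    print(n,"bench z",np.nanmedian(box(P,.5,.65,-.15,0,-.02,.02)[:,2]))
    c=box(P,.58,.72,-.02,.1,.180,.2); print("cap",len(c),c.mean(0),np.ptp(c,axis=0))
    a=box(P,.45,.75,-.02,.3,.145,.175); cc=c.mean(0)[:2]
    r=np.hypot(*(a[:,:2]-cc).T); b=a[(r>.03)&(r<.118)]; u=np.linalg.svd(b[:,:2]-b[:,:2].mean(0))[2][0]
    g=a[(r>.12)&(r<.19)]; print("bar n",len(b),b.mean(0),"dir",u,"ring n",len(g)); 
    A=np.c_[2*g[:,:2],np.ones(len(g))]; s=np.linalg.lstsq(A,(g[:,:2]**2).sum(1),rcond=None)[0]; print("ring ctr",s[:2],"dist",np.hypot(*(s[:2]-cc)),"mean z",g[:,2].mean())
    k=box(P,.35,.52,-.2,-.05,.172,.2); rc,sz,an=cv2.minAreaRect(k[:,:2].astype(np.float32)); print("head",rc,sz,an,np.percentile(k[:,2],98))
    k2=box(P,.45,.75,.1,.4,.095,.125); print("carton",cv2.minAreaRect(k2[:,:2].astype(np.float32)))
    t=box(P,.35,.52,-.2,-.05,.138,.152); (x,y),rr=cv2.minEnclosingCircle(t[:,:2].astype(np.float32)); print("tube",x,y,rr,len(t))
    k=box(P,.28,.42,-.02,.12,.1,.25);print("pink",k.min(0),k.max(0))
E
```

```text
top bench z -0.00010068203106161633
cap 107 [0.63652907 0.0426829  0.18957533] [0.03424877 0.0334123  0.01346358]
bar n 104 [0.60753939 0.10711849 0.1574696 ] dir [-0.54477256  0.83858384] ring n 165
ring ctr [0.57263127 0.17756873] dist 0.1492552072134559 mean z 0.15875291813699477
head (0.4330185651779175, -0.1274126172065735) (0.046751268208026886, 0.09067901223897934) 69.01573944091797 0.19363947756145364
carton ((0.5970651507377625, 0.23874320089817047), (0.20617766678333282, 0.2054237574338913), 11.569735527038574)
tube 0.42870303988456726 -0.12559057772159576 0.037645939737558365 62
pink [0.29835571 0.02180018 0.15418497] [0.38550796 0.06788441 0.19507041]
scene bench z -0.0005441718292145126
cap 115 [0.63935901 0.04505934 0.18916508] [0.03439823 0.03485092 0.01280784]
bar n 119 [0.61070245 0.10973702 0.15651155] dir [ 0.53177861 -0.84688341] ring n 193
ring ctr [0.57603256 0.18031368] dist 0.14934515902421133 mean z 0.1573767624253087
head (0.4347989559173584, -0.12437326461076736) (0.04605207219719887, 0.09341855347156525) 67.38539123535156 0.1937741101473886
carton ((0.5973411798477173, 0.24016891419887543), (0.20944154262542725, 0.20672118663787842), 11.89222526550293)
tube 0.4368135631084442 -0.1255430430173874 0.04261113703250885 66
pink [0.29709601 0.02243157 0.13924928] [0.39090262 0.0712932  0.19360415]
```

```bash
cat > swing.py <<'E'
from m import *
import time
pole=np.array([.638,.044]); d=np.deg2rad
def pt(th,off,r=.08,z=.132):
    u=np.array([np.cos(th),np.sin(th)]); t=np.array([-u[1],u[0]])
    return np.r_[pole+r*u-off*t,z]
def ori(th,k): return [np.pi,0,th+np.pi/2+k*np.pi]
ths=list(d(np.arange(115,186,10)))+[d(186)]
best=None
for k in(0,-1,-2):
    js=[ctrl.inverse_kinematics(pt(t,.03),ori(t,k)) for t in ths]
    if all(j is not None for j in js):
        j=np.array(js); s=np.abs(j[:,6]).max(); print(k,j[0].round(2),j[-1].round(2))
        if best is None or s<best[0]: best=(s,k)
k=best[1]; t0=ths[0]
ctrl.move_gripper(0.0,40)
ctrl.reach(pt(t0,.03,z=.30),ori(t0,k))
print("down",ctrl.move_straight(pt(t0,.03),ori(t0,k),.12,threshold=8))
f0=np.array(ctrl.current_force())
for t in ths:
    ctrl.move_straight(pt(t,.015),ori(t,k),.12)
    print(np.rad2deg(t).round(),np.round(np.array(ctrl.current_force())-f0,1))
print("stop",ctrl.move_straight(pt(t,-.012),ori(t,k),.04,threshold=8),ctrl.current_tcp_pos(),np.array(ctrl.current_force())-f0, pt(t,0))
ctrl.wait(.3)
ctrl.move_straight(pt(t,.04),ori(t,k),.1)
ctrl.move_straight(pt(t,.04,z=.34),ori(t,k),.2)
print(ctrl.current_clock(),ctrl.current_joints())
for n in("top","scene"):
    im,dd=ctrl.snapshot(n); np.save(n+"2.npy",cloud(n,dd)); cv2.imwrite("pics/%s2.png"%n,im)
E
python3 swing.py
```

```text
0 [-0.11  0.71 -0.21  1.55  0.18  0.9   1.62] [ 0.18  0.64 -0.53  1.8   0.43  0.82  2.68]
-1 [-0.54  0.76  0.54  1.57 -0.45  0.94 -0.98] [-0.33  0.61  0.28  1.81 -0.23  0.75  0.17]
-2 [-0.11  0.71 -0.21  1.55  0.18  0.9   1.62] [ 0.18  0.64 -0.53  1.8   0.43  0.82  2.68]
down False
115.0 [-0.3 -0.7 -1.2]
125.0 [ 1.7  0.4 -0.5]
135.0 [1.7 1.2 0.6]
145.0 [-0.  -0.1  0.1]
155.0 [ 0.5  0.9 -0.1]
165.0 [ 0.2  0.4 -0.4]
175.0 [0.3 0.1 0.6]
185.0 [-0.3 -0.1  0.1]
186.0 [ 1.1  1.4 -0.6]
stop True [0.55634799 0.0485531  0.13145713] [ 0.51954229 -0.4719909  -0.33236945] [0.55843825 0.03563772 0.132     ]
10.4833 [-0.32266414  0.39014266  0.22451714  1.52034629 -0.08935547  1.24371589
  0.01882435]
```

View pics/scene2.png

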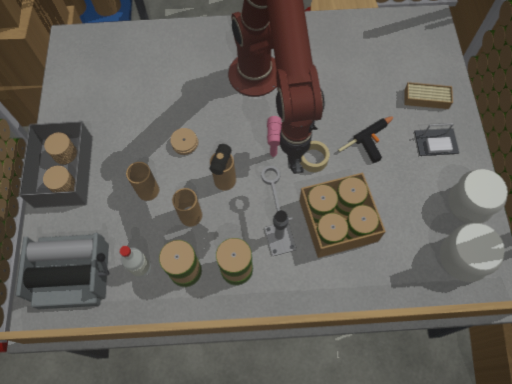

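The arm now points at the robot with its ring at about (271,174). The tubes are undisturbed. Next I measure the ring and grasp the mallet.

```bash
cat > ring.py <<'E'
from m import *
def ring(P,c=(.489,.024)):
    a=box(P,c[0]-.05,c[0]+.05,c[1]-.05,c[1]+.05,.145,.172); 
    for _ in range(5):
        r=np.hypot(*(a[:,:2]-c).T); g=a[(r>.016)&(r<.033)]
        A=np.c_[2*g[:,:2],np.ones(len(g))]; s=np.linalg.lstsq(A,(g[:,:2]**2).sum(1),rcond=None)[0]; c=s[:2]
    return c,np.sqrt(s[2]+c@c),len(g),g[:,2].mean()
E
python3 - <<'E'
from ring import *
for n in("top2","scene2"):
    P=np.load(n+".npy"); c,r,k,z=ring(P); v=c-[.638,.044]
    print(n,c,r,k,z,"angle",np.rad2deg(np.arctan2(v[1],v[0]))%360-101.8,np.hypot(*v))
# IK options for mallet grasp / placement
h=np.array([.434,-.126]); rg=np.array([.489,.024])
for y in (-21.8,158.2,68.2,-111.8):
    j=ctrl.inverse_kinematics(np.r_[h,.152],[np.pi,0,np.deg2rad(y)]); j2=ctrl.inverse_kinematics(np.r_[h,.36],[np.pi,0,np.deg2rad(y)])
    print(y,None if j is None else np.round(j,2),None if j2 is None else np.round(j2,2))
for y in range(-180,180,30):
    j=ctrl.inverse_kinematics(np.r_[rg,.17],[np.pi,0,np.deg2rad(y)]);j2=ctrl.inverse_kinematics(np.r_[rg,.36],[np.pi,0,np.deg2rad(y)]); print(y,None if j is None else np.round(j,2), j2 is not None)
E
```

```text
top2 [0.48854184 0.02277199] 0.024715198870385494 124 0.1590924397650933 angle 86.28382899356755 0.15095817158989797
scene2 [0.49188761 0.02539251] 0.024940978305370894 181 0.15765489648059616 angle 85.45758056363498 0.14729246520001582
-21.8 [-0.2   0.49  0.63  2.08 -0.45  0.7  -1.23] [-0.35  0.23  0.75  1.76 -0.16  1.22 -1.51]
158.2 [ 0.21  0.43  0.03  2.07 -0.02  0.64  1.45] [ 0.15  0.19  0.11  1.74 -0.02  1.21  1.45]
68.2 [-0.01  0.45  0.34  2.08 -0.24  0.65  0.11] [-0.1   0.2   0.42  1.75 -0.09  1.21 -0.04]
-111.8 [ 0.46  0.44 -0.31  2.06  0.21  0.66  2.77] [ 1.07  0.35 -1.14  1.72  0.33  1.29  2.61]
-180 [-0.02  0.45 -0.1   1.95  0.06  0.74  1.41] True
-150 [ 0.06  0.46 -0.22  1.95  0.14  0.75  1.85] True
-120 [ 0.14  0.47 -0.33  1.95  0.21  0.76  2.3 ] True
-90 [ 0.22  0.48 -0.46  1.95  0.3   0.78  2.74] True
-60 [-0.62  0.56  0.81  1.97 -0.54  0.84 -2.14] True
-30 [-0.55  0.52  0.68  1.97 -0.45  0.8  -1.71] True
0 [-0.47  0.5   0.55  1.97 -0.36  0.78 -1.28] True
30 [-0.39  0.48  0.43  1.96 -0.28  0.76 -0.84] True
60 [-0.32  0.46  0.32  1.96 -0.21  0.75 -0.4 ] True
90 [-0.25  0.46  0.22  1.96 -0.14  0.74  0.06] True
120 [-0.18  0.45  0.12  1.96 -0.08  0.74  0.51] True
150 [-0.1   0.45  0.01  1.96 -0.01  0.74  0.96] True
```

```bash
cat > grasp.py <<'E'
from ring import *
h=np.array([.434,-.126]); rg=np.array([.490,.024]); o=[np.pi,0,np.deg2rad(158.2)]
ctrl.move_gripper(.07,60)
ctrl.reach(np.r_[h,.30],o)
print("down",ctrl.move_straight(np.r_[h,.153],o,.12,threshold=8),ctrl.current_tcp_pos())
ctrl.move_gripper(.03,60)
print("w",ctrl.current_grip_width(),ctrl.current_grip_force()); f0=np.array(ctrl.current_force())
ctrl.move_straight(np.r_[h,.365],o,.12)
print("w",ctrl.current_grip_width(),np.array(ctrl.current_force())-f0)
ctrl.move_straight(np.r_[rg,.365],o,.12); ctrl.wait(.3)
print(ctrl.current_clock(),ctrl.current_tcp_pos())
ims=[]
for n in("top","scene"):
    im,dd=ctrl.snapshot(n); P=cloud(n,dd); np.save(n+"3.npy",P); cv2.imwrite("%s3.png"%n,im); ims.append(im)
    k=box(P,.42,.56,-.05,.1,.215,.335)
    for z in np.arange(.215,.335,.02):
        s=k[(k[:,2]>=z)&(k[:,2]<z+.02)]
        if len(s): print(n,round(z,3),len(s),s.mean(0).round(4),np.ptp(s,axis=0).round(3))
a=cv2.resize(ims[1][80:240,180:340],None,fx=2.5,fy=2.5)
w,_=ctrl.snapshot("wrist"); b=cv2.resize(w,(400,300)); b=cv2.copyMakeBorder(b,0,100,0,0,cv2.BORDER_CONSTANT)
cv2.imwrite("pics/g3.png",np.hstack([a,b]))
E
python3 grasp.py
```

```text
down False [ 0.43448707 -0.12613153  0.15352365]
w 0.04339197927130095 60.27790457010269
w 0.04330668740694523 [  1.31573998   1.34385575 -10.20984105]
17.975 [0.48992532 0.02369746 0.36505897]
scene 0.215 10 [0.4986 0.0268 0.2271] [0.01  0.021 0.016]
scene 0.235 28 [0.4991 0.0246 0.2446] [0.012 0.024 0.018]
scene 0.255 27 [0.4994 0.0248 0.2638] [0.013 0.023 0.02 ]
scene 0.275 29 [0.5002 0.0249 0.2849] [0.009 0.022 0.019]
scene 0.295 4 [0.5007 0.0298 0.2996] [0.006 0.014 0.008]
```

View pics/g3.png

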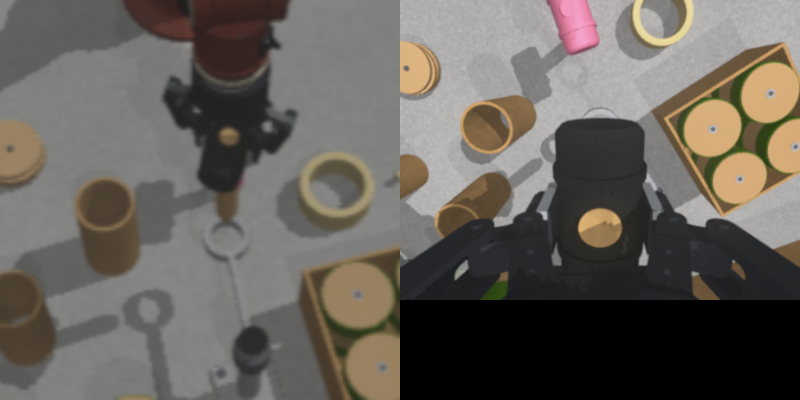

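The mallet hangs upright in the grip, its foot above the ring to within about 2 mm, so I insert it.

```bash
cat > place.py <<'E'
from ring import *
t=np.array([.491,.0242]); o=[np.pi,0,np.deg2rad(158.2)]
ctrl.move_straight(np.r_[t,.36],o,.1)
f0=np.array(ctrl.current_force())
s=ctrl.move_straight(np.r_[t,.185],o,.08,threshold=7)
print("in",s,ctrl.current_tcp_pos(),np.array(ctrl.current_force())-f0)
if ctrl.current_tcp_pos()[2]<.2:
    print("seat",ctrl.move_straight(np.r_[t,.166],o,.03,threshold=6),ctrl.current_tcp_pos(),np.array(ctrl.current_force())-f0)
print(ctrl.current_clock())
im,dd=ctrl.snapshot("scene"); cv2.imwrite("pics/p4.png",cv2.resize(im[80:260,160:360],None,fx=3,fy=3))
E
python3 place.py
```

```text
in False [0.49121563 0.02422827 0.18529858] [ 0.41448789 -0.15881578 -0.37634963]
seat True [0.49082202 0.02418469 0.1689146 ] [ 0.23078499 -0.60250534  8.18354987]
21.25
```

View pics/p4.png

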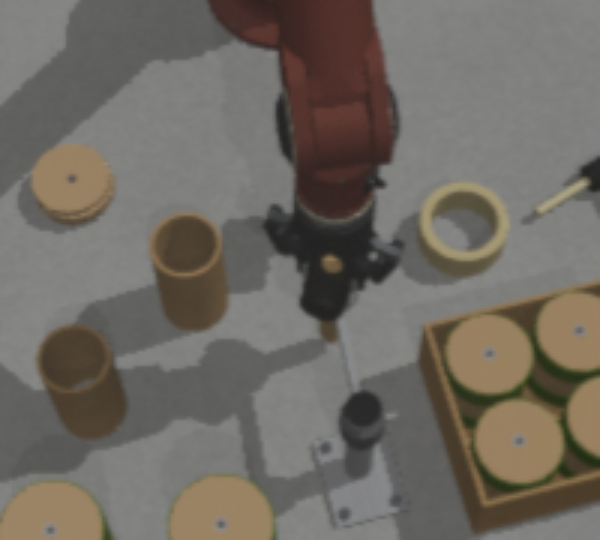

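The handle is in the ring and the head seated exactly at the expected height (0.1689). I release, back off and check.

```bash
cat > rel.py <<'E'
from ring import *
o=[np.pi,0,np.deg2rad(158.2)]
ctrl.move_gripper(.07); p=np.array(ctrl.current_tcp_pos())
ctrl.move_straight(p+[0,0,.16],o,.1)
ctrl.reach([.36,-.32,.36],o); ctrl.wait(.5)
print(ctrl.current_clock())
for n in("top","scene"):
    im,dd=ctrl.snapshot(n); P=cloud(n,dd)
    k=box(P,.42,.56,-.05,.1,.19,.24); print(n,"head",cv2.minAreaRect(k[:,:2].astype(np.float32)),np.percentile(k[:,2],[50,98]))
    t=box(P,.36,.50,-.2,-.05,.138,.152); print("tube",cv2.minEnclosingCircle(t[:,:2].astype(np.float32)),len(t))
    a=box(P,.53,.62,-.02,.1,.145,.17)[:,:2]; u=np.linalg.svd(a-a.mean(0))[2][0]; print("bar",a.mean(0),np.rad2deg(np.arctan2(u[1],u[0]))%180+180-101.8)
cv2.imwrite("pics/r5.png",cv2.resize(im[80:260,160:360],None,fx=3,fy=3))
E
python3 rel.py
```

```text
25.3083
top head ((0.4896608591079712, 0.023350372910499573), (0.044614650309085846, 0.09030783921480179), 67.65113830566406) [0.20119899 0.20917727]
tube ((0.4287849962711334, -0.12546192109584808), 0.037889622151851654) 126
bar [0.58607176 0.0364245 ] 86.690475429823
scene head ((0.4908409118652344, 0.026487449184060097), (0.045787546783685684, 0.09481503814458847), 67.21674346923828) [0.20100885 0.20949107]
tube ((0.4309259355068207, -0.12486160546541214), 0.03959465026855469) 135
bar [0.57023788 0.034602  ] 89.42097000243781
```

View pics/r5.png

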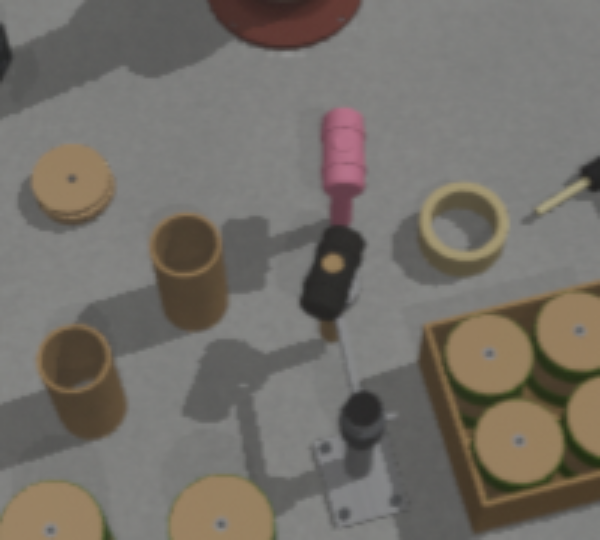

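The mallet hangs level in the ring at (333,265), with the head top at 0.209 m where 0.205 m was expected. The same camera read 0.1937 m for a true 0.190 m before, so it is fully home. The tube is standing and the arm is at its stop.

```bash
python3 -c "
from plant import ctrl
print(ctrl.sign_off())"
```

```text
the job is handed in; nothing more can be done
None
```

The holder's arm is swung out against its stop, and the mallet hangs in the ring with its head fully home and the gripper clear. `tube_a` is standing where it was, and the job is handed in at about 25 s on the robot's clock.

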